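# Set a brass bar square in the cut-off jig and clamp it

### The job

Set the brass bar, which lies askew in the cut-off jig, for sawing: nudge it in near both ends until its whole length lies tight against the fence, and slide it along the fence until its end touches the end stop as well. Only then swing the cam lever round by its knob until the cam grips the bar firmly against the fence. Feel your way and push gently everywhere, as a hard push knocks the fence out of square, and leave the things lying round the jig alone.

Things in the scene. Friction and masses are not known exactly. Their poses are not given: they have to be found in the camera images.
- bar: Brass flat bar, 20 mm wide (x), 360 long (y), 10 thick, about 0.6 kg, loose on the jig's board between cam and fence; 2 to 5 N slide it, over 25 N is too hard. Origin: centre of its underside. Starts with its middle 20 to 26 mm off the fence, askew up to 6 degrees either way, leading end 35 to 70 mm short of the stop. The fence leaves no room for a finger behind the bar: push it.
- bar_end_a (a point): Middle of the bar's upright corner edge on its fence side at its leading end (towards the end stop); in the bar's frame [0.010, 0.180, 0.005].
- bar_end_b (a point): The same corner edge at the bar's other, trailing end; in the bar's frame [0.010, -0.180, 0.005].
- fence: Fixed aluminium rail, 20 mm thick, 26 high, on the board's far side, with the end stop: a block 40 x 28 mm, as high, jutting towards the robot at its left end. Origin: inside corner of both, on the board. Face: x = 0, from y = 0 to -0.397, looks to -x; stop's face: y = 0, looks to -y. Seated bar: both fence-side corners at x = 0, leading end y = 0. Bolted anew each time, 3 mm range.
- jig: The jig's plywood board, 170 mm (x) by 430 mm (y) by 12 mm, screwed to the bench. Origin: centre of its underside; x points to the fence, y along it towards the stop.
- cam (a joint): Cam angle, rad, about the bolt at cam_pivot: 0 open (starts 0 to 0.15), grows anticlockwise from above, ends at 1.5. Nose points to the jig's -y at 0, meets a seated bar at about 1.0 to 1.2 (felt, not seen), then squeezes it and draws it to the stop. 2 N at the knob turns it; it stays where left. As it bites the push rises within 5 to 20 mm: 5 to 8 N at the knob is firm; over 13 N is too much.
- cam_pivot (a point): The cam's bolt axis, at the height of the board's top (12 mm over the bench); in the jig's frame [-0.021, -0.030, 0.012].
- cam_knob (a point): On the axis of the upright round wooden knob (18 mm diameter, standing 15 to 51 mm over the board) at the end of the cam's brown wooden lever, 105 mm from the bolt axis; this point is 40 mm over the board. The lever (18 mm wide, 3 to 15 mm over the board) points 160 degrees anticlockwise from the jig's x at joint 0, so back to the robot.
- cam_nose (a point): Centre of the cam's rounded nose (14 mm radius, 36 mm from the bolt axis), 9 mm over the board; the nose is 14 mm tall.
- pliers: Bystander: pliers with dark blue handles, 57 x 194 x 14 mm, on the bench left of the jig.
- square_block: Bystander: polished steel block, 70 x 70 x 18 mm, on the bench behind the jig.
- brush: Bystander: wooden brush, 16 x 170 x 25 mm, on the bench behind the jig.
- pencil: Bystander: white and black marker pen, 17 x 135 x 16 mm, on the bench right of the jig.

How it is judged:
On the way:
1. the bar lies along the fence, both ends within 1.5 mm, and its leading end is up to the stop within 2 mm, while the cam is still open (x of each of bar_end_a, bar_end_b in the frame of fence above -0.0015 m and y of bar_end_a in the frame of fence above -0.002 m and angle between bar's own z axis and vertical below 0.03 rad and value of joint cam below 0.4 rad), for 0.2 s.
At the end, for the whole second after the job is handed in: The bar lies at rest flat on the board, both ends within 1.5 mm of the fence, its leading end within 2 mm of the end stop, and the cam, let go, presses it with more than 5 N (x of each of bar_end_a, bar_end_b in the frame of fence above -0.0015 m and y of bar_end_a in the frame of fence above -0.002 m and angle between bar's own z axis and vertical below 0.03 rad and contact force between cam and bar above 5 N and linear speed of bar below 0.005 m/s); the robot touches nothing.
It fails at once if the bar is pressed against the fence with more than 60 N (contact force between bar and fence above 60 N).
It fails at once if the cam presses the bar with more than 60 N (contact force between cam and bar above 60 N).
It fails at once if the robot pushes the bar with more than 25 N (contact force between the arm and bar above 25 N).
It fails at once if the bar is lifted or tipped off the board (angle between bar's own z axis and vertical above 0.15 rad).
It fails at once if a thing beside the jig is moved by more than 15 mm (distance of any of pliers, square_block, brush, pencil from where it was at the start of the episode above 0.015 m).
It also fails if it takes over 72 s, if anything falls off the work surface, if the arm or the gripper's body presses on something with over 40 N, if the wrist force passes 120 N, or if a joint passes its speed limit or range.

### The arm

A 6-joint arm with a two-finger parallel gripper is mounted at the origin on a cart in front of the work surface, level with it; the furniture and walls round the work are solid. World frame = base frame: x ahead of the robot, y to its left, z up, the work surface at z = 0. Lengths are in m, angles in rad, forces in N, time in s.
With the tool pointing down it reaches from about 0.325 to 0.9 m from the base axis. Payload 6.1 kg.
Tool frame: the origin (TCP) lies midway between the tips of the shut fingers; the grasp point (between the pads) lies 19 mm behind it; z points along the fingers, y is the line along which they close (so a half turn about z gives the same grasp; the last joint's range is limited). The gripper opens to 85 mm and grips with 20 to 120 N. Pads are 22 mm wide; open, the fingers measure 114 mm over their backs; the gripper's body (76 mm by 85 mm) begins 54 mm behind the grasp point. The pads swing forward as they close: fully open they stand 13 mm farther back than shut.
Start: joints at [-1.446, 0.22, 1.526, -0, 1.395, -0.126], TCP at [0.155, -0.605, 0.231] pointing down, gripper open.
Joint ranges: [-2.98, 2.98], [-0.91, 2.08], [0.09, 2.57], [-1.24, 4.39], [0.2, 2.65], [-2.68, 2.68]. Speed limits (rad/s): [2.57, 2.57, 3.01, 3.14, 3.14, 3.14].

### API

Orientations are given as a rotation vector (axis times angle).
In Python, from workcell import arm, cams, sensors, close_job gives the robot as it stands (arm), with the cameras (cams), the job as plain functions and the readings (sensors).
- The arm moves only by the shell command python3 nudge.py, which reads ROWS from standard input. ROWS is a JSON list of rows, 1 to 8 of them, each written [[dx, dy, dz], turn, opening]: dx, dy, dz in a scale on which 1.0 is 400 mm, then a turn about the tool's z in shares of 4 rad (1.0 is 4 rad), then the opening from 0.0 (shut) to 1.0 (fully open); each row is the pose to reach, as a shift and turn from the pose commanded when the command began, along the tool's axes at that moment; what a row does not reach only later rows make up. A row lasts 1/10 s, in which the tool goes at most 0.05 m and 0.15 rad, less where a joint would pass 70% of its speed; a pose out of reach is approached as far as the arm can. The fingers move at their own pace and stop on an object; the grip force is fixed at half the most. Time passes only in rows, so rows that do not move let the fingers close. It prints the time, the measured TCP pose, the force, the opening and the grip force at its end. No shift or turn number may pass 1 either way. Input that does not fit is refused with a message, and nothing moves.
- sensors.state(): the state, without advancing time (a new reading comes with each control period).
- cams.capture(name): name is "scene" or "top" or "wrist"; returns a dict with "frame" (400x640x3 uint8, red, green, blue), "K" (3x3 intrinsics, pixels), "R" (3x3) and "t" (3): a world point X has camera coordinates R X + t; the wrist camera has in their place "mount" (4x4, takes a point from camera to tool coordinates, whose origin is the TCP and whose axes are the flange's). Camera axes: x right, y down, z forward; pixel columns grow to the right and rows downward; lengths in m; the calibration is good to about 2 mm. A picture is of the moment at which its call begins: read the wrist's pose just before it. There is no depth.
- close_job(): hands the job in; it is judged then, once.
The state is a dict: "time": time; "joint_pos": joint angles; "qvel": joint speeds; "joint_torque": joint torques, N m; "ee_pos": TCP position; "ee_rot": TCP orientation; "force": force on the tool from outside, world axes, zero at the start; "moment": the same for the moment, N m; "width": opening from 0.0 (shut) to 1.0 (fully open); "grasp_force": force on a finger pad.
Only numpy, scipy, OpenCV 4.12 (cv2) and the standard library are available. Lean on these libraries where they do the work, as an engineer would, in place of code of your own. Each camera call takes 0.05 s, during which the arm holds its last target. There are 200 camera calls.

## Working session

There is one attempt and no reset: what is moved stays moved. The work goes in short steps, Python scripts to look and compute and a shell command to move; the robot and the scene stay as the last step left them, time stands still between calls to the robot, and variables do not carry over. Pictures are saved under pics/ and viewed, at most 10 in all, crops included, and the job is handed in when it is done.

```bash
ls; mkdir -p pics
python3 - <<'E'
from workcell import arm, cams, sensors, close_job
import cv2,numpy as np,pickle
s=sensors.state();print({k:np.round(v,3) for k,v in s.items()})
for n in("top","scene"):
    c=cams.capture(n);cv2.imwrite(f"pics/{n}0.png",c["frame"][:,:,::-1]);pickle.dump(c,open(f"{n}0.pkl","wb"));print(n,c["K"],c["R"],c["t"])
E
```

```text
nudge.py
pics
workcell.py
{'time': np.float64(0.0), 'joint_pos': array([-1.446,  0.221,  1.528, -0.   ,  1.395, -0.126]), 'qvel': array([ 0.   ,  0.   ,  0.   , -0.001, -0.   , -0.001]), 'joint_torque': array([-0.0000e+00, -4.9689e+01, -3.8940e+01, -0.0000e+00,  1.1000e-02,
        0.0000e+00]), 'ee_pos': array([ 0.155, -0.605,  0.23 ]), 'ee_rot': array([-3.115, -0.393,  0.   ]), 'force': array([-0.143,  0.866, -0.025]), 'moment': array([0.019, 0.002, 0.021]), 'grasp_force': np.float64(0.0), 'width': np.float64(1.003)}
top [[443.46091375   0.         315.57276688]
 [  0.         443.46091375 197.85244568]
 [  0.           0.           1.        ]] [[-0.01013636 -0.99987478  0.01215229]
 [-0.98638955  0.00800363 -0.16423032]
 [ 0.16411249 -0.01365159 -0.98634716]] [0.02884897 0.58067002 1.20255944]
scene [[453.53347551   0.         317.82641787]
 [  0.         453.53347551 196.90526534]
 [  0.           0.           1.        ]] [[ 0.89897642 -0.43779738  0.0132235 ]
 [-0.32376002 -0.68453895 -0.65313542]
 [ 0.29499297  0.58287209 -0.75712566]] [-0.51498201  0.27133555  1.36362284]
```

View pics/top0.png

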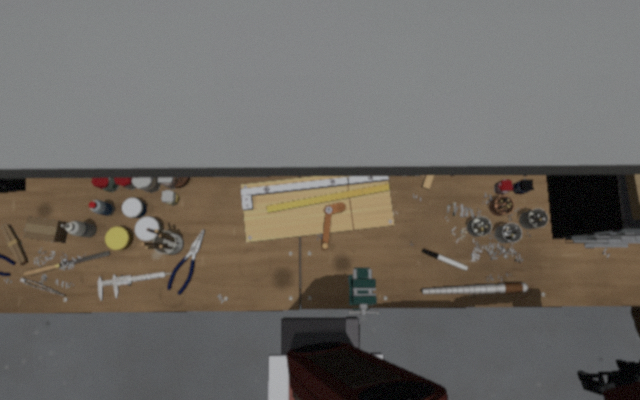

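View pics/scene0.png

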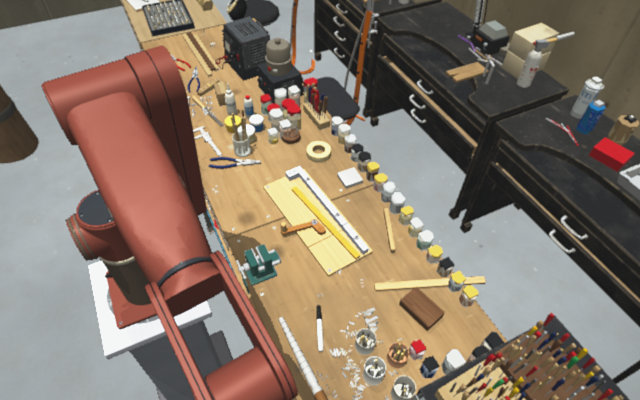

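The top view shows the jig at columns 243–395, rows 178–240. The bar runs from (268,209) to (390,187), the cam bolt is near (328,210) and the knob near (325,245). The stop is at (247,200) and the fence runs along the back. In the scene view the fence runs from (292,170) to (368,250).

```bash
cat > h.py <<'E'
import numpy as np,cv2,pickle
from scipy.spatial.transform import Rotation as Rn
from workcell import arm, cams, sensors, close_job
def ray(c,px):
    d=np.linalg.inv(c["K"])@np.array([px[0],px[1],1.]); return -c["R"].T@c["t"],c["R"].T@d
def plane(c,px,z):
    o,d=ray(c,px); return o+d*(z-o[2])/d[2]
def proj(c,X):
    p=c["K"]@(c["R"]@np.asarray(X)+c["t"]); return p[:2]/p[2]
def wrist(name=None):
    s=sensors.state(); c=cams.capture("wrist"); M=c["mount"]
    Rt=Rn.from_rotvec(s["ee_rot"]).as_matrix(); Rwc=Rt@M[:3,:3]; o=Rt@M[:3,3]+s["ee_pos"]
    c["R"]=Rwc.T; c["t"]=-Rwc.T@o; c["s"]=s
    if name: cv2.imwrite(f"pics/{name}.png",c["frame"][:,:,::-1]); pickle.dump(c,open(name+".pkl","wb"))
    return c
def tri(c1,p1,c2,p2):
    o1,d1=ray(c1,p1);o2,d2=ray(c2,p2);A=np.stack([d1,-d2],1);k=np.linalg.lstsq(A,o2-o1,rcond=None)[0]
    a=o1+k[0]*d1;b=o2+k[1]*d2;return (a+b)/2,np.linalg.norm(a-b)
def T(): 
    s=sensors.state(); return Rn.from_rotvec(s["ee_rot"]).as_matrix(),s["ee_pos"]
E
python3 - <<'E'
from h import *
c=pickle.load(open("top0.pkl","rb"))
for n,p,z in[("bar a",(267,209),.022),("bar b",(390,187),.022),("bolt",(328,210),.03),("knob",(325,245),.05),("jig nl",(249,241),.012),("jig nr",(395,224),.012),("stop",(247,208),.038),("pliers",(182,292),0),("pen",(424,250),0),("pl tip",(201,232),0),("vise",(362,268),0.05)]:
    print(n,plane(c,p,z).round(3))
R,p=T();print(R.round(3)); c=cams.capture("wrist");print(c["mount"].round(3),c["K"])
E
```

```text
bar a [0.554 0.163 0.022]
bar b [ 0.615 -0.193  0.022]
bolt [ 0.549 -0.012  0.03 ]
knob [ 0.448 -0.001  0.05 ]
jig nl [0.464 0.214 0.012]
jig nr [ 0.509 -0.205  0.012]
stop [0.555 0.217 0.038]
pliers [0.323 0.402 0.   ]
pen [ 0.434 -0.288  0.   ]
pl tip [0.492 0.354 0.   ]
vise [ 0.384 -0.102  0.05 ]
[[ 0.969  0.248 -0.   ]
 [ 0.248 -0.969  0.002]
 [ 0.    -0.002 -1.   ]]
[[-0.    -0.954 -0.299  0.075]
 [ 1.    -0.001  0.001 -0.001]
 [-0.001 -0.299  0.954 -0.142]
 [ 0.     0.     0.     1.   ]] [[327.25034685   0.         317.66653247]
 [  0.         327.25034685 202.4989699 ]
 [  0.           0.           1.        ]]
```

The rows are not in the units I measure in: shifts go in shares of 400 mm and turns go in shares of 4 rad. I convert before sending: -0.252 m / 0.4 = -0.63, 0.245 m / 0.4 = 0.6125.

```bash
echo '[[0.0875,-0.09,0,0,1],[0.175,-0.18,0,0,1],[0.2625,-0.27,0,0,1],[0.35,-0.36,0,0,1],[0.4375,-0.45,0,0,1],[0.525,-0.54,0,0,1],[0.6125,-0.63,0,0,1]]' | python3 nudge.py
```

```text
refused: ROWS must be rows with the three-number parts in brackets of their own. Nothing was moved.
```

Wrong form. The message asks for rows with the three-number parts in brackets of their own, so I'll send the same numbers that way.

```bash
echo '[[[0.0875,-0.09,0],0,1],[[0.175,-0.18,0],0,1],[[0.2625,-0.27,0],0,1],[[0.35,-0.36,0],0,1],[[0.4375,-0.45,0],0,1],[[0.525,-0.54,0],0,1],[[0.6125,-0.63,0],0,1]]' | python3 nudge.py; echo '[[[0.0875,-0.09,0],0.0175,0],[[0.175,-0.18,0],0.0363,0],[[0.2625,-0.27,0],0.0363,0],[[0.35,-0.36,0],0.0363,0],[[0.4375,-0.45,0],0.0363,0],[[0.525,-0.54,0],0.0363,0],[[0.6,-0.62,0],0.0363,0],[[0.6,-0.62,0],0.0363,0]]' | python3 nudge.py
python3 - <<'E'
from h import *
wrist("w1")
E
```

```text
time: 0.85
ee_pos: [0.3296, -0.2999, 0.2312]
ee_rot: [3.117, 0.392, 0.0]
force: [1.2, 0.1, -0.0]
width: 1.003
grasp_force: 0.0
time: 1.65
ee_pos: [0.5014, 0.0027, 0.2311]
ee_rot: [-3.135, -0.175, -0.001]
force: [-0.5, -0.8, -0.1]
width: -0.002
grasp_force: 0.0
```

View pics/w1.png

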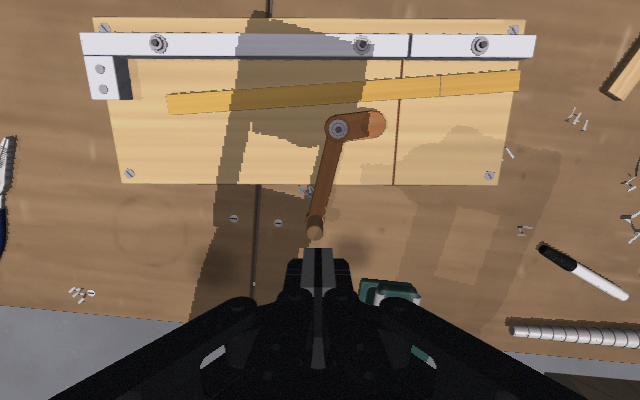

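The wrist view shows the whole jig. The bar runs from its leading end at (168,104) to its trailing end at (520,80), the fence front edge is at row 57, and the stop corner is near (131,98). The bolt is at (338,129), the knob at (315,232) and the nose near (375,124). I'll take a second view for heights.

In the tool's units: 0.07 m / 0.4 = 0.175, 0.06 m / 0.4 = 0.15.

```bash
echo '[[[0.075,0.05,0],0,0],[[0.15,0.125,0],0,0],[[0.175,0.175,0],0,0],[[0.175,0.175,0],0,0]]' | python3 nudge.py
python3 - <<'E'
from h import *
c=wrist("w2")
a=pickle.load(open("w1.pkl","rb"))["frame"][10:190,70:550]; b=c["frame"][:]
A=cv2.resize(a[:,:270],None,fx=2.2,fy=2.2,interpolation=cv2.INTER_CUBIC)
cv2.imwrite("pics/w1crop.png",A[:,:,::-1])
E
```

```text
time: 2.1
ee_pos: [0.5776, -0.0677, 0.2307]
ee_rot: [3.137, 0.16, -0.001]
force: [-1.2, -0.7, -0.5]
width: 0.0
grasp_force: 0.0
```

View pics/w2.png

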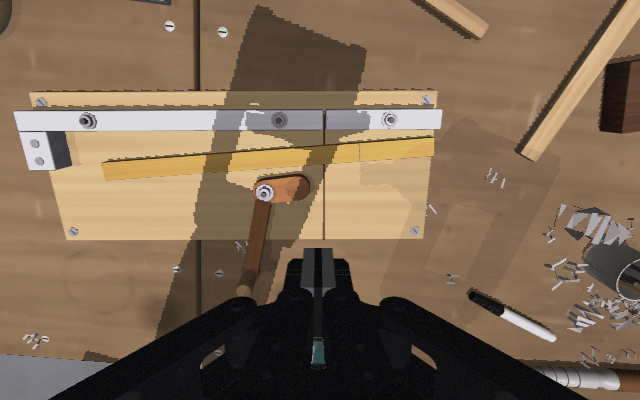

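View pics/w1crop.png

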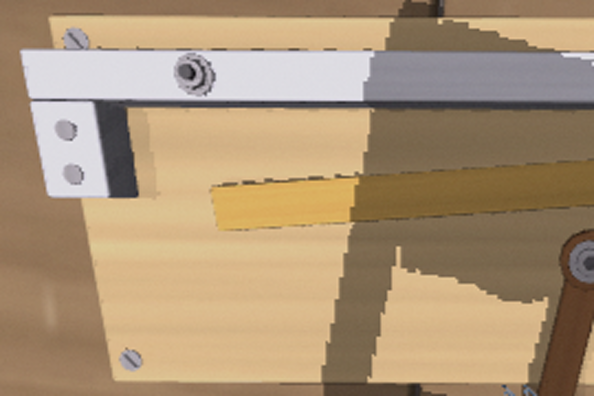

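The crop shows the stop's inside corner on the board near (127,59) in w1, and the bar's leading end near (168,95)–(170,114). In w2 the bar runs from (103,171) to (434,147), with the bolt at (264,193) and the knob at (246,284). Next I'll extract the edges numerically.

```bash
cat > meas.py <<'E'
from h import *
def barmask(c,r0,r1,c0,c1):
    hsv=cv2.cvtColor(c["frame"],cv2.COLOR_RGB2HSV); m=np.zeros(hsv.shape[:2],np.uint8)
    h,s=hsv[...,0],hsv[...,1]
    m[(s>148)&(h>17)&(h<30)]=255; k=np.zeros_like(m);k[r0:r1,c0:c1]=1;m*=k
    m=cv2.morphologyEx(m,cv2.MORPH_OPEN,np.ones((3,3)));m=cv2.morphologyEx(m,cv2.MORPH_CLOSE,np.ones((3,9)))
    n,l,st,_=cv2.connectedComponentsWithStats(m); i=1+np.argmax(st[1:,4]); return l==i
def edges(m,axis_margin=12):
    cols=np.where(m.any(0))[0]; cols=cols[axis_margin:-axis_margin]
    up=np.array([np.where(m[:,k])[0].min()-.5 for k in cols]);lo=np.array([np.where(m[:,k])[0].max()+.5 for k in cols])
    def fit(x,y):
        for _ in range(4):
            p=np.polyfit(x,y,1);r=abs(np.polyval(p,x)-y);k=r<max(1,2*np.median(r));x,y=x[k],y[k]
        return p
    mm=m[:,:]; allc=np.where(m.sum(0)>8)[0]
    return fit(cols,up),fit(cols,lo),allc.min()-.5,allc.max()+.5
E
python3 - <<'E'
from meas import *
for n,bx in(("w1",(60,122,150,540)),("w2",(132,186,90,445))):
    c=pickle.load(open(n+".pkl","rb")); hsv=cv2.cvtColor(c["frame"],cv2.COLOR_RGB2HSV)
    for x in ((250,200,430) if n=="w1" else (150,230,400)):
        print(n,x,[tuple(int(q) for q in hsv[r,x]) for r in range(bx[0]-10,bx[1]-8)][::2])
    m=barmask(c,*bx); print(n,m.sum(),*edges(m))
E
```

```text
w1 250 [(127, 15, 150), (128, 19, 145), (131, 14, 146), (120, 17, 61), (132, 21, 62), (17, 96, 101), (18, 95, 123), (17, 90, 127), (17, 92, 127), (17, 92, 125), (17, 93, 124), (18, 91, 123), (17, 92, 122), (17, 96, 120), (17, 91, 121), (18, 90, 122), (17, 91, 123), (17, 94, 125), (18, 94, 125), (17, 89, 126), (19, 148, 126), (18, 145, 132), (19, 148, 131), (19, 149, 130), (18, 146, 131), (18, 145, 127), (19, 145, 125), (19, 147, 125), (18, 150, 124), (18, 150, 133), (16, 93, 112), (17, 94, 125)]
w1 200 [(125, 7, 226), (129, 8, 226), (130, 7, 226), (135, 15, 70), (128, 13, 78), (17, 91, 212), (17, 95, 219), (18, 91, 219), (17, 91, 219), (18, 92, 219), (18, 91, 216), (17, 94, 212), (17, 92, 210), (17, 91, 211), (17, 93, 212), (18, 91, 215), (18, 93, 214), (18, 93, 219), (18, 90, 219), (19, 89, 221), (17, 91, 219), (18, 119, 111), (19, 146, 218), (21, 140, 219), (19, 144, 219), (19, 142, 219), (20, 141, 219), (19, 143, 219), (19, 143, 219), (19, 143, 218), (19, 144, 219), (21, 135, 209)]
w1 430 [(125, 7, 226), (125, 7, 227), (129, 8, 226), (132, 16, 211), (133, 22, 80), (16, 83, 178), (17, 93, 219), (18, 91, 219), (18, 90, 219), (18, 89, 221), (18, 90, 220), (18, 91, 219), (19, 90, 219), (18, 134, 139), (19, 147, 206), (18, 145, 206), (19, 145, 211), (18, 147, 211), (19, 145, 214), (18, 146, 209), (18, 149, 204), (19, 145, 208), (19, 147, 208), (19, 147, 200), (18, 91, 219), (18, 91, 219), (18, 91, 219), (18, 93, 219), (17, 95, 217), (17, 92, 216), (17, 94, 215), (18, 91, 215)]Traceback (most recent call last):
  File "<stdin>", line 6, in <module>
  File "meas.py", line 7, in barmask
    n,l,st,_=cv2.connectedComponentsWithStats(m); i=1+np.argmax(st[1:,4]); return l==i
                                                      ~~~~~~~~~^^^^^^^^^^
    return _wrapfunc(a, 'argmax', axis=axis, out=out, **kwds)
    return bound(*args, **kwds)
ValueError: attempt to get argmax of an empty sequence
```

```bash
sed -i 's/s>148/s>118/' meas.py
cat >> meas.py <<'E'
def fenceline(c,r0,r1,xs):
    "bottom (board) edge and top edge of the fence's face"
    hsv=cv2.cvtColor(c["frame"],cv2.COLOR_RGB2HSV).astype(int);b=[];t=[]
    for x in xs:
        s=hsv[r0:r1,x,1]<45; rows=np.where(s)[0]
        if len(rows)==0: continue
        b.append((x,r0+rows.max()+.5)); v=hsv[r0:r1,x,2][:rows.max()+1]; t.append((x,r0+np.argmin(np.diff(v))+.5))
    def fit(p):
        p=np.array(p)
        for _ in range(5):
            q=np.polyfit(p[:,0],p[:,1],1);r=abs(np.polyval(q,p[:,0])-p[:,1]);p=p[r<max(.8,2*np.median(r))]
        return q
    return fit(b),fit(t)
E
python3 - <<'E'
from meas import *
L={}
for n,bx,f in(("w1",(60,122,150,540),(36,66,[*range(180,230),*range(250,330),*range(425,460),*range(495,520)])),("w2",(132,186,90,445),(113,141,[*range(110,160),*range(165,260),*range(335,370),*range(405,435)]))):
    c=pickle.load(open(n+".pkl","rb"));m=barmask(c,*bx);u,l,a,b=edges(m);fb,ft=fenceline(c,*f)
    print(n,m.sum(),u,l,a,b,"fence",fb,ft)
    L[n]=[np.array([x,np.polyval(e,x)]) for x,e in((a,u),(b,u),(a,l),(b,l))]
    ang=[]
    for nm,e,z in(("barU",u,.022),("barL",l,.022),("fenceB",fb,.012),("fenceT",ft,.038)):
        P,Q=[plane(c,(x,np.polyval(e,x)),z) for x in ((a,b) if "bar" in nm else (f[2][0],f[2][-1]))]
        print(nm,P.round(4),Q.round(4),"yaw",np.arctan2(-(P-Q)[0],(P-Q)[1]).round(4))
a,b=[pickle.load(open(n+".pkl","rb")) for n in("w1","w2")]
for p,q in zip(L["w1"],L["w2"]): print("bar tri",*tri(a,p,b,q))
for nm,p,q in(("bolt",(338,129),(264,193)),("knob",(315,232),(246,284)),("cornerboard",(127.3,59.1),None)):
    if q: print(nm,*tri(a,p,b,q))
for c,pts in((a,[(127.3,59.1),(132.7,99.5),(121,182.5),(506,184)]),(b,[(66,131),(71,168),(66,240),(424,238)])):
    print([plane(c,p,.012).round(4) for p in pts])
E
```

```text
w1 7223 [-7.02984418e-02  1.06128982e+02] [-6.86564991e-02  1.26064285e+02] 166.5 519.5 fence [5.58269499e-03 5.73184041e+01] [4.93043604e-03 5.42770014e+01]
barU [0.5644 0.1659 0.022 ] [ 0.6273 -0.1849  0.022 ] yaw 0.1774
barL [0.5443 0.1664 0.022 ] [ 0.6082 -0.1907  0.022 ] yaw 0.177
fenceB [0.6008 0.1557 0.012 ] [ 0.6373 -0.1874  0.012 ] yaw 0.1061
fenceT [0.6018 0.1453 0.038 ] [ 0.6358 -0.1722  0.038 ] yaw 0.1067
w2 6310 [-7.54220954e-02  1.68876709e+02] [-7.48043898e-02  1.87808876e+02] 102.5 433.5 fence [-4.23361236e-03  1.30977020e+02] [-4.08509735e-03  1.30004381e+02]
barU [0.5658 0.1649 0.022 ] [ 0.6283 -0.1853  0.022 ] yaw 0.1764
barL [0.5445 0.1669 0.022 ] [ 0.6082 -0.1896  0.022 ] yaw 0.177
fenceB [0.598  0.1601 0.012 ] [ 0.635  -0.1879  0.012 ] yaw 0.1059
fenceT [0.6029 0.1443 0.038 ] [ 0.6371 -0.1785  0.038 ] yaw 0.1058
bar tri [0.56428528 0.16855154 0.01613106] 0.0002836354587801205
bar tri [ 0.62790319 -0.18678683  0.01837531] 0.0003450521452665797
bar tri [0.54448836 0.16632432 0.02257033] 0.0004959624247676677
bar tri [ 0.60821783 -0.18911429  0.02409261] 0.0008092113784550235
bolt [ 0.55036678 -0.01174637  0.03111016] 0.000254543934116986
knob [0.43972917 0.00087678 0.03955554] 0.003997384873084585
[array([0.5941, 0.209 , 0.012 ]), array([0.555 , 0.2058, 0.012 ]), array([0.4624, 0.2241, 0.012 ]), array([ 0.5094, -0.2108,  0.012 ])]
[array([0.5927, 0.2074, 0.012 ]), array([0.552, 0.207, 0.012]), array([0.4623, 0.2237, 0.012 ]), array([ 0.5082, -0.2025,  0.012 ])]
```

```bash
cat >> h.py <<'E'
TH=.106; O=np.array([.595,.2075]); E1=np.array([np.cos(TH),np.sin(TH)]); E2=np.array([-np.sin(TH),np.cos(TH)])
def w2f(p): d=np.asarray(p)[:2]-O; return np.array([d@E1,d@E2])
def f2w(f): return O+f[0]*E1+f[1]*E2
def togo(fx,fy,z):
    R,p=T(); t=np.r_[f2w((fx,fy)),z]; print("at fence",w2f(p).round(4),"z",p[2].round(4),"yaw",np.arctan2(R[1,0],R[0,0]).round(4),"go tool",(R.T@(t-p)).round(4),"F",sensors.state()["force"].round(2))
E
python3 -c "
from h import *
togo(-.075,-.065,.016)"
```

```text
at fence [-0.0472 -0.2704] z 0.2306 yaw 0.1026 go tool [-0.0282 -0.2052  0.2147] F [-0.06  0.86  0.8 ]
```

In the tool's units: -0.205 m / 0.4 = -0.5125, -0.19 m / 0.4 = -0.475, -0.0034 rad / 4 = -0.0009.

```bash
echo '[[[-0.0125,-0.1,0],-0.0009,0],[[-0.025,-0.2,0.05],-0.0009,0],[[-0.0375,-0.3,0.1],-0.0009,0],[[-0.05,-0.4,0.15],-0.0009,0],[[-0.0625,-0.475,0.25],-0.0009,0],[[-0.07,-0.5125,0.35],-0.0009,0],[[-0.07,-0.5125,0.4125],-0.0009,0],[[-0.07,-0.5125,0.425],-0.0009,0]]' | python3 nudge.py; echo '[[[0,0,0.05],0,0],[[0,0,0.075],0,0],[[0,0,0.0925],0,0],[[0,0,0.1025],0,0],[[0,0,0.11],0,0],[[0,0,0.11],0,0]]' | python3 nudge.py; python3 -c "
from h import *
togo(-.064,-.065,.016)"
```

```text
time: 2.95
ee_pos: [0.5233, 0.1368, 0.0578]
ee_rot: [3.136, 0.173, -0.012]
force: [-0.7, -0.4, -0.2]
width: 0.0
grasp_force: 0.0
time: 3.55
ee_pos: [0.5278, 0.1366, 0.0175]
ee_rot: [-3.137, -0.171, -0.0]
force: [-1.0, 0.2, 0.4]
width: -0.003
grasp_force: 0.0
at fence [-0.0743 -0.0634] z 0.0175 yaw 0.109 go tool [0.0103 0.0016 0.0015] F [-0.96  0.19  0.35]
```

In the tool's units: 0.018 m / 0.4 = 0.045, 0.015 m / 0.4 = 0.0375.

```bash
echo '[[[0.0075,0,0.0025],0,0],[[0.015,0,0.0025],0,0],[[0.0225,0,0.0025],0,0],[[0.03,0,0.0025],0,0],[[0.0375,0,0.0025],0,0],[[0.045,0,0.0025],0,0]]' | python3 nudge.py; echo '[[[0.0075,0,0],0,0],[[0.015,0,0],0,0],[[0.0225,0,0],0,0],[[0.03,0,0],0,0]]' | python3 nudge.py
python3 - <<'E'
from h import *
togo(-.036,-.065,.016)
wrist("w3")
E
```

```text
time: 4.15
ee_pos: [0.5451, 0.1388, 0.0161]
ee_rot: [-3.137, -0.172, 0.002]
force: [-3.8, -0.3, 2.1]
width: -0.0
grasp_force: 1.5
time: 4.55
ee_pos: [0.5576, 0.14, 0.0161]
ee_rot: [3.137, 0.171, -0.0]
force: [-2.3, 0.8, -0.2]
width: -0.005
grasp_force: 1.0
at fence [-0.0443 -0.0632] z 0.0161 yaw 0.1092 go tool [0.0083 0.0018 0.0001] F [-2.35  0.83 -0.24]
```

View pics/w3.png

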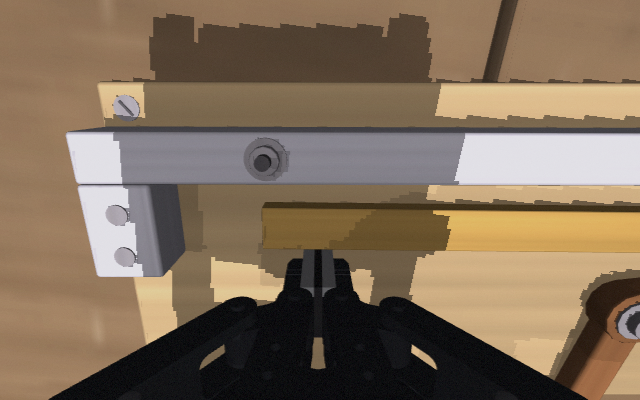

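The leading end is in contact and the bar is nearly parallel to the fence (bar end at column 262, stop foot at column 185). I'll continue at this end.

In the tool's units: 0.008 m / 0.4 = 0.02, 0.006 m / 0.4 = 0.015.

```bash
echo '[[[0.005,0,0],0,0],[[0.01,0,0],0,0],[[0.015,0,0],0,0],[[0.02,0,0],0,0]]' | python3 nudge.py;  echo '[[[0.0025,0,0],0,0],[[0.005,0,0],0,0],[[0.0075,0,0],0,0]]' | python3 nudge.py
python3 - <<'E'
from meas import *
togo(-.036,-.065,.016)
c=wrist("w4")
m=barmask(c,170,262,200,640);u,l,a,b=edges(m);xs=[*range(200,245),*range(300,420),*range(470,600)]
fb,ft=fenceline(c,150,200,xs);print(u,l,a,b,fb,ft)
for x in(a,330,480,600):
    print(w2f(plane(c,(x,np.polyval(u,x)),.022)).round(4),w2f(plane(c,(x,np.polyval(fb,x)),.012)).round(4),w2f(plane(c,(x,np.polyval(ft,x)),.038)).round(4))
E
```

```text
time: 5.0
ee_pos: [0.5656, 0.1408, 0.0163]
ee_rot: [-3.137, -0.171, -0.0]
force: [-2.4, 0.5, 0.3]
width: 0.003
grasp_force: 1.0
time: 5.3
ee_pos: [0.5684, 0.1412, 0.0163]
ee_rot: [3.137, 0.171, -0.0]
force: [-2.7, -0.4, -0.3]
width: -0.003
grasp_force: 1.0
at fence [-0.0335 -0.0631] z 0.0163 yaw 0.1092 go tool [-0.0025  0.0018  0.0003] F [-2.68 -0.42 -0.3 ]
[1.31311744e-02 2.06863257e+02] [5.18200761e-02 2.32109447e+02] 262.5 639.5 [-1.03572047e-16  1.99500000e+02] [1.88785746e-03 1.50570155e+02]
[-0.0048 -0.038 ] [-0.0029 -0.0365] [ 0.0236 -0.0419]
[-0.0052 -0.0678] [-0.0028 -0.0681] [ 0.0236 -0.0668]
[-0.0059 -0.1341] [-0.0026 -0.1383] [ 0.0237 -0.122 ]
[-0.0065 -0.1873] [-0.0025 -0.1945] [ 0.0237 -0.1662]
```

In the tool's units: 0.26 m / 0.4 = 0.65, -0.06 m / 0.4 = -0.15.

```bash
echo '[[[-0.025,0,0],0,0],[[-0.0625,0,-0.05],0,0],[[-0.0625,0.05,-0.125],0,0],[[-0.0625,0.15,-0.15],0,0],[[-0.0625,0.275,-0.15],0,0],[[-0.0625,0.4,-0.15],0,0],[[-0.0625,0.525,-0.15],0,0],[[-0.0625,0.65,-0.15],0,0]]' | python3 nudge.py; echo '[[[0,0.055,0.05],0,0],[[0,0.055,0.1],0,0],[[0,0.055,0.13],0,0],[[0,0.055,0.15],0,0],[[0,0.055,0.15],0,0]]' | python3 nudge.py
python3 - <<'E'
from meas import *
togo(-.05,-.345,.016)
wrist("w5")
E
```

```text
time: 6.15
ee_pos: [0.5719, -0.1219, 0.0769]
ee_rot: [3.136, 0.172, 0.003]
force: [1.1, 0.7, 0.2]
width: 0.002
grasp_force: 0.0
time: 6.65
ee_pos: [0.5733, -0.1408, 0.0152]
ee_rot: [-3.136, -0.173, 0.003]
force: [-0.1, -0.2, 0.2]
width: 0.001
grasp_force: 0.0
at fence [-0.0584 -0.3441] z 0.0152 yaw 0.1101 go tool [ 0.0084  0.001  -0.0008] F [-0.07 -0.19  0.17]
```

View pics/w5.png

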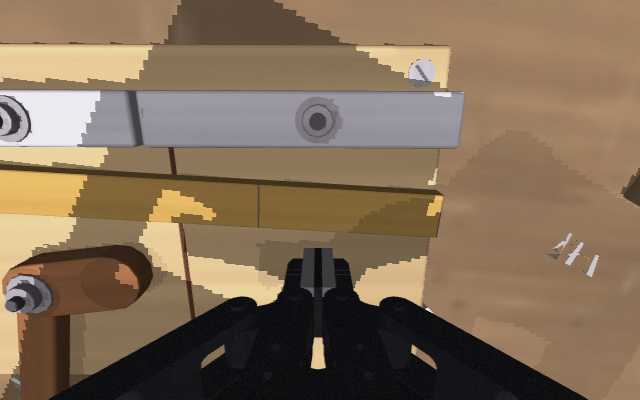

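The trailing end is skewed away from the fence, with its fence-side corner near (443,193). I'll push here until contact is felt.

In the tool's units: 0.02 m / 0.4 = 0.05, 0.018 m / 0.4 = 0.045.

```bash
echo '[[[0.0075,0,-0.0025],0,0],[[0.015,0,-0.0025],0,0],[[0.0225,0,-0.0025],0,0],[[0.03,0,-0.0025],0,0],[[0.035,0,-0.0025],0,0],[[0.04,0,-0.0025],0,0],[[0.045,0,-0.0025],0,0],[[0.05,0,-0.0025],0,0]]' | python3 nudge.py;python3 -c "
from h import *
togo(-.034,-.344,.016)"; echo '[[[0.0025,0,0],0,0],[[0.005,0,0],0,0],[[0.0075,0,0],0,0]]' | python3 nudge.py;python3 -c "
from h import *
togo(-.031,-.344,.016)"
```

```text
time: 7.5
ee_pos: [0.5941, -0.1398, 0.0173]
ee_rot: [3.137, 0.171, -0.0]
force: [-3.8, -1.7, 3.6]
width: 0.003
grasp_force: 2.2
at fence [-0.0376 -0.3453] z 0.0173 yaw 0.1091 go tool [ 0.0036 -0.0013  0.0013] F [-3.76 -1.75  3.63]
time: 7.8
ee_pos: [0.5972, -0.1394, 0.0173]
ee_rot: [3.137, 0.171, -0.0]
force: [-3.6, -1.0, 2.8]
width: -0.003
grasp_force: 2.1
at fence [-0.0345 -0.3452] z 0.0173 yaw 0.1092 go tool [ 0.0036 -0.0012  0.0013] F [-3.58 -1.02  2.83]
```

In the tool's units: 0.001 m / 0.4 = 0.0025.

```bash
for i in 1 2; do echo '[[[0.0025,0,0],0,0]]' | python3 nudge.py | grep -E "ee_pos|force"; done; echo '[[[0.0013,0,0],0,0],[[0.0025,0,0],0,0]]' | python3 nudge.py | grep -E "ee_pos|force"
python3 - <<'E'
from meas import *
togo(-.031,-.345,.016)
c=wrist("w6")
cv2.imwrite("pics/w6c.png",c["frame"][60:280,0:520][:,:,::-1])
E
```

```text
ee_pos: [0.5981, -0.1392, 0.0172]
force: [-3.8, -1.8, 2.1]
grasp_force: 2.0
ee_pos: [0.5991, -0.1391, 0.0172]
force: [-2.4, -1.0, 2.4]
grasp_force: 1.9
ee_pos: [0.6001, -0.139, 0.0172]
force: [-4.5, -1.4, 2.2]
grasp_force: 1.9
at fence [-0.0316 -0.3451] z 0.0172 yaw 0.1093 go tool [ 0.0006 -0.0001  0.0012] F [-4.53 -1.42  2.24]
```

View pics/w6c.png

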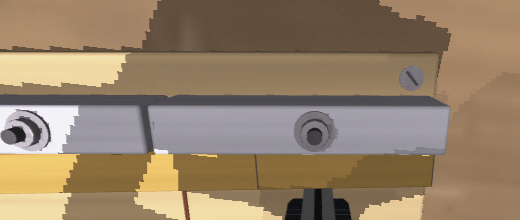

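The trailing end is nearly at the fence, and the gap is now hidden under the fence's top edge (crop row 154). I'll feel for contact.

In the tool's units: 0.001 m / 0.4 = 0.0025, 0.0005 m / 0.4 = 0.0013.

```bash
for i in 1 2 3; do echo '[[[0.0013,0,0],0,0],[[0.0025,0,0],0,0]]' | python3 nudge.py | grep -E "ee_pos|^force"; done
```

```text
ee_pos: [0.601, -0.1388, 0.0172]
force: [-4.9, -1.3, 1.6]
ee_pos: [0.6011, -0.1388, 0.0171]
force: [-8.9, -1.6, 5.4]
ee_pos: [0.6012, -0.1388, 0.0171]
force: [-12.3, -1.9, 8.5]
```

The trailing end is felt against the fence. Back to the leading end.

In the tool's units: -0.26 m / 0.4 = -0.65, -0.21 m / 0.4 = -0.525.

```bash
echo '[[[-0.025,0,0],0,0],[[-0.0625,0,-0.05],0,0],[[-0.0625,-0.05,-0.125],0,0],[[-0.0625,-0.15,-0.15],0,0],[[-0.0625,-0.275,-0.15],0,0],[[-0.0625,-0.4,-0.15],0,0],[[-0.0625,-0.525,-0.15],0,0],[[-0.0625,-0.65,-0.15],0,0]]' | python3 nudge.py|grep ^force; echo '[[[0,-0.025,0.05],0,0],[[0,-0.025,0.1],0,0],[[0,-0.025,0.13],0,0],[[0,-0.025,0.15],0,0],[[0.01,-0.025,0.15],0,0],[[0.02,-0.025,0.15],0,0],[[0.03,-0.025,0.15],0,0]]' | python3 nudge.py; python3 -c "
from h import *
togo(-.034,-.075,.016)"
```

```text
force: [2.0, -0.1, -0.4]
time: 10.35
ee_pos: [0.5623, 0.128, 0.0184]
ee_rot: [-3.137, -0.17, -0.003]
force: [0.3, 0.1, -0.8]
width: -0.003
grasp_force: 0.0
at fence [-0.0409 -0.0756] z 0.0184 yaw 0.1084 go tool [ 0.0069 -0.0006  0.0024] F [ 0.31  0.08 -0.82]
```

In the tool's units: 0.007 m / 0.4 = 0.0175, 0.006 m / 0.4 = 0.015.

```bash
echo '[[[0.0025,0,0.0025],0,0],[[0.005,0,0.005],0,0],[[0.01,0,0.005],0,0],[[0.015,0,0.005],0,0],[[0.0175,0,0.005],0,0]]' | python3 nudge.py|grep -E "ee_pos|^force"; for i in 1 2 ; do echo '[[[0.0013,0,0],0,0],[[0.0025,0,0],0,0]]' | python3 nudge.py | grep -E "ee_pos|^force"; done
```

```text
ee_pos: [0.567, 0.129, 0.0152]
force: [-3.7, -0.1, 3.3]
ee_pos: [0.5683, 0.1292, 0.0152]
force: [-4.0, -0.8, 3.0]
ee_pos: [0.5696, 0.1293, 0.0152]
force: [-2.0, 0.0, 1.4]
```

In the tool's units: 0.001 m / 0.4 = 0.0025, 0.0005 m / 0.4 = 0.0013.

```bash
for i in 1 2 3 ; do echo '[[[0.0013,0,0],0,0],[[0.0025,0,0],0,0]]' | python3 nudge.py | grep -E "ee_pos|^force"; done; python3 -c "
from h import *
togo(-.034,-.075,.016)"
```

```text
ee_pos: [0.5707, 0.1294, 0.0152]
force: [-2.9, -0.2, 0.7]
ee_pos: [0.5717, 0.1295, 0.0152]
force: [-2.0, 0.9, -0.6]
ee_pos: [0.5728, 0.1296, 0.0152]
force: [-1.0, 0.0, 0.3]
at fence [-0.0304 -0.0752] z 0.0152 yaw 0.1091 go tool [-0.0036 -0.0002 -0.0008] F [-0.99  0.02  0.25]
```

In the tool's units: 0.001 m / 0.4 = 0.0025, 0.0005 m / 0.4 = 0.0013.

```bash
for i in 1 2 3 ; do echo '[[[0.0013,0,0],0,0],[[0.0025,0,0],0,0]]' | python3 nudge.py | grep -E "ee_pos|^force"; done
```

```text
ee_pos: [0.5731, 0.1296, 0.0152]
force: [-6.3, -0.3, 3.2]
ee_pos: [0.5732, 0.1296, 0.0151]
force: [-8.2, -1.8, 6.4]
ee_pos: [0.5732, 0.1296, 0.0151]
force: [-12.1, -0.7, 9.0]
```

Both ends are felt against the fence. Now I'll go round to the trailing end face.

```bash
sed -i 's/^TH=.106/TH=.1045/' h.py; echo '[[[-0.025,0,0],0,0],[[-0.05,0,-0.05],0,0],[[-0.05,0.05,-0.125],0,0],[[-0.05,0.15,-0.1625],0,0],[[-0.05,0.275,-0.1625],0,0],[[-0.05,0.4,-0.1625],0,0],[[-0.05,0.525,-0.1625],0,0],[[-0.05,0.65,-0.1625],0,0]]' | python3 nudge.py|grep ^force; echo '[[[0,0.125,0],0,0],[[0.025,0.235,0],0,0],[[0.085,0.235,0.025],0,0],[[0.085,0.235,0.075],0,0],[[0.085,0.235,0.075],0,0]]' | python3 nudge.py
python3 - <<'E'
from h import *
togo(-.014,-.43,.017)
c=wrist("w7")
E
```

```text
force: [1.1, -0.5, 0.3]
time: 13.75
ee_pos: [0.6268, -0.2204, 0.0474]
ee_rot: [-3.135, -0.17, 0.005]
force: [-0.8, 0.4, -0.8]
width: 0.0
grasp_force: 0.0
at fence [-0.013  -0.4288] z 0.0474 yaw 0.1086 go tool [-0.0009  0.0012  0.0304] F [-0.8   0.37 -0.82]
```

View pics/w7.png

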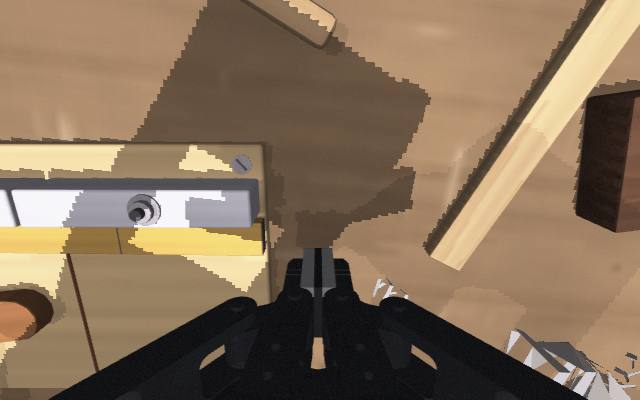

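The finger stands clear beyond the bar's trailing end (bar end at column 265, finger at 302–332). I'll lower it and push along the fence.

In the tool's units: 0.03 m / 0.4 = 0.075, 0.025 m / 0.4 = 0.0625.

```bash
echo '[[[-0.0025,0,0.0375],0,0],[[-0.0025,0,0.0625],0,0],[[-0.0025,0,0.075],0,0],[[-0.0025,0,0.075],0,0]]' | python3 nudge.py|grep -E "ee_pos|^force";  echo '[[[0,-0.0075,0],0,0],[[0,-0.015,0],0,0],[[0,-0.0225,0],0,0],[[0,-0.03,0],0,0],[[0,-0.035,0],0,0],[[0,-0.04,0],0,0],[[0,-0.045,0],0,0],[[0,-0.05,0],0,0]]' | python3 nudge.py|grep -E "ee_pos|^force"; python3 -c "
from h import *
togo(-.014,-.3745,.017)"
```

```text
ee_pos: [0.6262, -0.22, 0.0191]
force: [0.1, -0.2, -0.2]
ee_pos: [0.6249, -0.2006, 0.0203]
force: [0.5, 1.0, 0.9]
at fence [-0.0128 -0.409 ] z 0.0203 yaw 0.1092 go tool [-0.001  -0.0345  0.0033] F [0.52 1.02 0.9 ]
```

In the tool's units: 0.004 m / 0.4 = 0.01, 0.0035 m / 0.4 = 0.0088.

```bash
echo '[[[-0.0025,0.01,0],0,0],[[-0.0025,0.01,0.0075],0,0],[[-0.0025,0.01,0.0088],0,0],[[-0.0025,0.01,0.0088],0,0]]' | python3 nudge.py|grep -E "ee_pos|^force";  echo '[[[0,-0.0075,0],0,0],[[0,-0.015,0],0,0],[[0,-0.02,0],0,0],[[0,-0.025,0],0,0],[[0,-0.03,0],0,0]]' | python3 nudge.py|grep -E "ee_pos|^force"; python3 -c "
from h import *
togo(-.014,-.3745,.017)"
```

```text
ee_pos: [0.6241, -0.2049, 0.0164]
force: [0.3, 0.5, -0.4]
ee_pos: [0.6232, -0.1932, 0.0169]
force: [0.8, -2.4, -1.1]
at fence [-0.0138 -0.4015] z 0.0169 yaw 0.1093 go tool [-0.0001 -0.027  -0.0002] F [ 0.82 -2.38 -1.13]
```

In the tool's units: -0.015 m / 0.4 = -0.0375, -0.012 m / 0.4 = -0.03.

```bash
echo '[[[0,-0.0075,0],0,0],[[0,-0.015,0],0,0],[[0,-0.0225,0],0,0],[[0,-0.03,0],0,0],[[0,-0.0375,0],0,0]]' | python3 nudge.py|grep -E "ee_pos|^force";echo '[[[0,-0.005,0],0,0],[[0,-0.01,0],0,0],[[0,-0.015,0],0,0],[[0,-0.0175,0],0,0]]' | python3 nudge.py|grep -E "ee_pos|^force"
python3 - <<'E'
from h import *
togo(-.014,-.3745,.017)
E
```

```text
ee_pos: [0.6215, -0.1777, 0.0168]
force: [-0.6, -3.3, -0.9]
ee_pos: [0.6207, -0.1708, 0.0169]
force: [0.2, -3.1, -1.6]
at fence [-0.0139 -0.379 ] z 0.0169 yaw 0.1093 go tool [-0.0001 -0.0045 -0.0001] F [ 0.25 -3.14 -1.58]
```

In the tool's units: -0.001 m / 0.4 = -0.0025, -0.0005 m / 0.4 = -0.0013.

```bash
for i in 1 2 3 4; do echo '[[[0,-0.0013,0],0,0],[[0,-0.0025,0],0,0]]' | python3 nudge.py | grep -E "ee_pos|^force"; done
```

```text
ee_pos: [0.6206, -0.17, 0.0168]
force: [0.6, -3.1, -0.8]
ee_pos: [0.6205, -0.1691, 0.0168]
force: [0.7, -3.2, -1.0]
ee_pos: [0.6204, -0.168, 0.0168]
force: [0.6, -3.0, -0.7]
ee_pos: [0.6203, -0.167, 0.0169]
force: [0.2, -3.2, -0.9]
```

```bash
for i in 1 2 3 ; do echo '[[[0,-0.0013,0],0,0],[[0,-0.0025,0],0,0]]' | python3 nudge.py | grep -E "ee_pos|^force"; done
```

```text
ee_pos: [0.6202, -0.166, 0.0168]
force: [0.3, -2.8, -0.3]
ee_pos: [0.6201, -0.165, 0.0168]
force: [0.5, -3.8, -0.7]
ee_pos: [0.62, -0.164, 0.0168]
force: [-0.5, -4.1, -0.3]
```

In the tool's units: -0.001 m / 0.4 = -0.0025, -0.0005 m / 0.4 = -0.0013.

```bash
for i in 1 2 3 ; do echo '[[[0,-0.0013,0],0,0],[[0,-0.0025,0],0,0]]' | python3 nudge.py | grep -E "ee_pos|^force"; done; python3 -c "
from h import *
togo(-.014,-.3745,.017)"
```

```text
ee_pos: [0.6199, -0.163, 0.0168]
force: [0.1, -3.4, -0.1]
ee_pos: [0.6198, -0.162, 0.0169]
force: [0.1, -3.3, -0.1]
ee_pos: [0.6197, -0.161, 0.0169]
force: [0.3, -3.0, -0.1]
at fence [-0.0139 -0.3691] z 0.0169 yaw 0.1091 go tool [-0.0001  0.0054 -0.0001] F [ 0.31 -3.   -0.14]
```

In the tool's units: -0.001 m / 0.4 = -0.0025, -0.0005 m / 0.4 = -0.0013.

```bash
for i in 1 2 3 4; do echo '[[[0,-0.0013,0],0,0],[[0,-0.0025,0],0,0]]' | python3 nudge.py | grep -E "ee_pos|^force"; done
```

```text
ee_pos: [0.6195, -0.16, 0.0168]
force: [0.3, -3.8, -1.0]
ee_pos: [0.6194, -0.159, 0.0168]
force: [-0.2, -3.3, -0.4]
ee_pos: [0.6193, -0.158, 0.0168]
force: [0.9, -3.7, 0.0]
ee_pos: [0.6192, -0.1571, 0.0168]
force: [0.8, -5.5, -0.7]
```

In the tool's units: -0.001 m / 0.4 = -0.0025, -0.0005 m / 0.4 = -0.0013.

```bash
for i in 1 2; do echo '[[[0,-0.0013,0],0,0],[[0,-0.0025,0],0,0]]' | python3 nudge.py | grep -E "ee_pos|^force"; done
```

```text
ee_pos: [0.6192, -0.157, 0.0168]
force: [0.6, -8.4, -0.9]
ee_pos: [0.6192, -0.1568, 0.0169]
force: [1.0, -10.1, -2.7]
```

The stop is felt too. I'll retreat and re-touch near both ends to make sure the bar is tight along the fence.

In the tool's units: -0.06 m / 0.4 = -0.15, -0.02 m / 0.4 = -0.05.

```bash
echo '[[[0,0.025,0],0,0],[[0,0.05,-0.05],0,0],[[0,0.05,-0.15],0,0],[[-0.075,0,-0.15],0,0],[[-0.0875,-0.05,-0.15],0,0],[[-0.0875,-0.05,-0.15],0,0]]' | python3 nudge.py|grep ^force;python3 -c "
from h import *
togo(-.042,-.325,.016)"
```

```text
force: [-0.1, -0.4, 0.1]
at fence [-0.0504 -0.3404] z 0.0765 yaw 0.1105 go tool [ 0.0086 -0.0151  0.0605] F [-0.1  -0.42  0.13]
```

In the tool's units: 0.06 m / 0.4 = 0.15, 0.05 m / 0.4 = 0.125.

```bash
echo '[[[0,-0.025,0.075],0,0],[[0,-0.025,0.125],0,0],[[0,-0.025,0.15],0,0],[[0.0075,-0.025,0.15],0,0],[[0.02,-0.025,0.15],0,0],[[0.03,-0.025,0.15],0,0],[[0.04,-0.025,0.15],0,0],[[0.045,-0.025,0.15],0,0]]' | python3 nudge.py|grep -E "ee_pos|^force"; for i in 1 2 3; do echo '[[[0.0013,0,0],0,0],[[0.0025,0,0],0,0]]' | python3 nudge.py | grep -E "ee_pos|^force"; done; python3 -c "
from h import *
togo(-.0307,-.325,.016)"
```

```text
ee_pos: [0.5993, -0.1276, 0.0177]
force: [-4.7, -1.3, 4.1]
ee_pos: [0.5994, -0.1273, 0.017]
force: [-4.0, -1.3, 4.2]
ee_pos: [0.6002, -0.1271, 0.0169]
force: [-6.4, -2.1, 4.3]
ee_pos: [0.6009, -0.1271, 0.0168]
force: [-8.2, -2.3, 6.2]
at fence [-0.029  -0.3334] z 0.0168 yaw 0.1092 go tool [-0.0016 -0.0084  0.0008] F [-8.22 -2.25  6.24]
```

In the tool's units: 0.001 m / 0.4 = 0.0025, 0.0005 m / 0.4 = 0.0013.

```bash
for i in 1 2; do echo '[[[0.0013,0,0],0,0],[[0.0025,0,0],0,0]]' | python3 nudge.py | grep -E "ee_pos|^force"; done; echo '[[[-0.025,0,0],0,0],[[-0.0625,0,-0.05],0,0],[[-0.0625,-0.05,-0.125],0,0],[[-0.0625,-0.15,-0.15],0,0],[[-0.0625,-0.275,-0.15],0,0],[[-0.0625,-0.4,-0.15],0,0],[[-0.0625,-0.525,-0.15],0,0],[[-0.0625,-0.65,-0.15],0,0]]' | python3 nudge.py|grep ^force; echo '[[[0,-0.075,0.05],0,0],[[0,-0.075,0.1],0,0],[[0,-0.075,0.13],0,0],[[0,-0.075,0.15],0,0],[[0.0125,-0.075,0.15],0,0],[[0.025,-0.075,0.15],0,0],[[0.0375,-0.075,0.15],0,0]]' | python3 nudge.py|grep -E "ee_pos|^force"; python3 -c "
from h import *
togo(-.0307,-.045,.016)"
```

```text
ee_pos: [0.601, -0.1271, 0.0168]
force: [-11.0, -2.6, 9.4]
ee_pos: [0.601, -0.127, 0.0167]
force: [-14.5, -3.2, 12.1]
force: [1.0, -0.0, -0.2]
ee_pos: [0.564, 0.1602, 0.0179]
force: [-0.5, 0.1, 0.7]
at fence [-0.0358 -0.0439] z 0.0179 yaw 0.1081 go tool [0.0051 0.0012 0.002 ] F [-0.49  0.11  0.7 ]
```

In the tool's units: 0.003 m / 0.4 = 0.0075, 0.002 m / 0.4 = 0.005.

```bash
echo '[[[0.0025,0,0.0025],0,0],[[0.005,0,0.0025],0,0],[[0.0075,0,0.0025],0,0]]' | python3 nudge.py|grep -E "ee_pos|^force"; for i in 1 2 3; do echo '[[[0.0013,0,0],0,0],[[0.0025,0,0],0,0]]' | python3 nudge.py | grep -E "ee_pos|^force"; done
```

```text
ee_pos: [0.5653, 0.1608, 0.016]
force: [-0.2, 0.8, 0.1]
ee_pos: [0.5661, 0.1611, 0.0158]
force: [-0.4, 0.2, 0.4]
ee_pos: [0.5672, 0.1612, 0.0158]
force: [-0.1, 0.3, -0.0]
ee_pos: [0.5682, 0.1613, 0.0158]
force: [-0.3, -0.2, 0.1]
```

The rows are not in the units I measure in: shifts go in shares of 400 mm and turns go in shares of 4 rad. I convert before sending: 0.001 m / 0.4 = 0.0025, 0.0005 m / 0.4 = 0.0013.

```bash
for i in 1 2 3 4; do echo '[[[0.0013,0,0],0,0],[[0.0025,0,0],0,0]]' | python3 nudge.py | grep -E "ee_pos|^force"; done
```

```text
ee_pos: [0.5685, 0.1613, 0.0157]
force: [-4.1, -0.8, 3.8]
ee_pos: [0.5692, 0.1614, 0.0157]
force: [-4.2, -0.6, 3.9]
ee_pos: [0.57, 0.1615, 0.0156]
force: [-8.5, -1.5, 6.2]
ee_pos: [0.5701, 0.1615, 0.0155]
force: [-11.0, -1.5, 9.3]
```

Now I'll push at the bar's middle (fy ≈ -0.175), which seats both ends together.

In the tool's units: 0.13 m / 0.4 = 0.325, 0.12 m / 0.4 = 0.3.

```bash
echo '[[[-0.02,0,0],0,0],[[-0.03,0.1,0],0,0],[[-0.03,0.2,0],0,0],[[-0.03,0.3,0],0,0],[[-0.03,0.325,0],0,0],[[-0.02,0.325,0],0,0],[[-0.01,0.325,0],0,0],[[-0.0075,0.325,0],0,0]]' | python3 nudge.py|grep -E "ee_pos|^force"; for i in 1 2; do echo '[[[0.0013,0,0],0,0],[[0.0025,0,0],0,0]]' | python3 nudge.py | grep -E "ee_pos|^force"; done; python3 -c "
from h import *
togo(-.0307,-.175,.016)"
```

```text
ee_pos: [0.5835, 0.0333, 0.0157]
force: [-2.1, -1.1, 1.0]
ee_pos: [0.5835, 0.0334, 0.0155]
force: [-5.0, 0.1, 4.4]
ee_pos: [0.5836, 0.0333, 0.0155]
force: [-9.3, 0.5, 6.0]
at fence [-0.0295 -0.172 ] z 0.0155 yaw 0.1101 go tool [-0.0012  0.003  -0.0005] F [-9.31  0.52  6.04]
```

The bar is flush, with no give at the middle. Now I'll plan the cam sweep from the knob measurement.

```bash
cat >> h.py <<'E'
PV=np.array([.5504,-.0117]); RK=.105
def cam(q,d,z,th0=TH+np.radians(160)):
    ph=th0+q; t=np.array([-np.sin(ph),np.cos(ph)]); w=PV+RK*np.array([np.cos(ph),np.sin(ph)])-d*t
    R,p=T(); yaw=np.arctan2(R[1,0],R[0,0]); 
    print("q",q,"go",(R.T@(np.r_[w,z]-p)).round(4),"turn",round(float(np.arctan2(np.sin(yaw-(ph-np.pi)),np.cos(yaw-(ph-np.pi)))),3),"world",w.round(4))
def felt():
    s=sensors.state(); R,p=T(); v=p[:2]-PV; yaw=np.arctan2(R[1,0],R[0,0]); f=R.T@s["force"]
    print("t",s["time"].round(2),"tcp",p.round(4),"yaw",yaw.round(3),"r",np.linalg.norm(v).round(4),"Ftool",f.round(2))
E
python3 - <<'E'
from h import *
a,b,t=[pickle.load(open(n+".pkl","rb")) for n in("w1","w2","top0")]
pl=[]
for c,p in((a,(315,232)),(b,(246,284)),(t,(325,245))):
    k=plane(c,p,.063)[:2]; v=k-PV; print("knob",k.round(4),"r",np.linalg.norm(v).round(4),"q",(np.arctan2(v[1],v[0])%(2*np.pi)-TH-np.radians(160)).round(3))
for p in((338,129),): print("bolt",plane(a,p,.035),plane(b,(264,193),.035))
print("vise far edge",tri(a,(362,281),t,(354,268)),plane(a,(362,281),.08),plane(t,(362,268),.08))
print(sensors.state()["joint_pos"].round(2)); felt(); cam(.1,.04,.08)
E
```

```text
knob [4.478e-01 4.000e-04] r 0.1033 q 0.128
knob [ 0.4563 -0.0022] r 0.0946 q 0.144
knob [ 0.4474 -0.0007] r 0.1036 q 0.138
bolt [ 0.55057073 -0.01157282  0.035     ] [ 0.55161569 -0.01219559  0.035     ]
vise far edge (array([ 0.38260794, -0.07172029,  0.03549309]), np.float64(0.0195960477728712)) [ 0.40683812 -0.05226308  0.08      ] [ 0.38404673 -0.09846162  0.08      ]
[-0.08  0.38  1.78  0.    0.99  1.38]Traceback (most recent call last):
  File "<stdin>", line 8, in <module>
  File "h.py", line 33, in felt
    print("t",s["time"].round(2),"tcp",p.round(4),"yaw",yaw.round(3),"r",np.linalg.norm(v).round(4),"Ftool",f.round(2))
              ^^^^^^^^^^^^^^^
AttributeError: 'float' object has no attribute 'round'
```

In the tool's units: -0.065 m / 0.4 = -0.1625, -0.02 m / 0.4 = -0.05.

```bash
sed -i 's/s\["time"\].round(2)/round(s["time"],2)/' h.py; echo '[[[-0.025,0,0],0,0],[[-0.05,0,-0.05],0,0],[[-0.05,0,-0.1625],0,0],[[-0.05,0,-0.1625],0,0]]' | python3 nudge.py|grep -E "ee_pos|^force"
python3 - <<'E'
from h import *
felt(); cam(.135,.032,.08)
E
```

```text
ee_pos: [0.5697, 0.0301, 0.0869]
force: [0.9, -0.7, 0.6]
t 27.2 tcp [0.5697 0.0301 0.0869] yaw 0.11 r 0.0461 Ftool [ 0.79  0.81 -0.61]
q 0.135 go [-0.1194 -0.0146  0.0055] turn 0.219 world [0.4495 0.0316]
```

In the tool's units: -0.119 m / 0.4 = -0.2975, -0.08 m / 0.4 = -0.2, 0.219 rad / 4 = 0.0548.

```bash
echo '[[[-0.1,-0.0125,0],0.025,0],[[-0.2,-0.025,0],0.0548,0],[[-0.2975,-0.0365,0],0.0548,0],[[-0.2975,-0.0365,0.05],0.0548,0],[[-0.2975,-0.0365,0.1],0.0548,0],[[-0.2975,-0.0365,0.125],0.0548,0],[[-0.2975,-0.0365,0.125],0.0548,0]]' | python3 nudge.py|grep -E "ee_pos|^force"
python3 - <<'E'
from h import *
felt(); cam(.135,.017,.037);cam(.4,.0155,.037)
E
```

```text
ee_pos: [0.4443, 0.0319, 0.0295]
force: [-0.4, 0.2, 0.3]
t 27.9 tcp [0.4443 0.0319 0.0295] yaw -0.11 r 0.1147 Ftool [-0.46 -0.13 -0.32]
q 0.135 go [ 0.0052  0.0148 -0.0075] turn -0.0 world [0.4479 0.0167]
q 0.4 go [ 0.0048  0.0443 -0.0075] turn -0.265 world [ 0.4443 -0.0126]
```

In the tool's units: 0.017 m / 0.4 = 0.0425, 0.014 m / 0.4 = 0.035.

```bash
echo '[[[0.01,0,-0.0188],0,0],[[0.0125,0.0125,-0.0188],0,0],[[0.0125,0.025,-0.0188],0,0],[[0.0125,0.035,-0.0188],0,0],[[0.0125,0.0425,-0.0188],0,0]]' | python3 nudge.py|grep ^force; python3 -c "
from h import *
felt()";echo '[[[0,0.0075,0],0,0],[[0,0.015,0],0,0]]' | python3 nudge.py|grep ^force; python3 -c "
from h import *
felt()
for q in (.2,.3,.4,.5): cam(q,.0155,.037)"
```

```text
force: [1.1, 2.2, 1.4]
t 28.4 tcp [0.4493 0.0139 0.0388] yaw -0.11 r 0.1043 Ftool [ 0.87 -2.29 -1.38]
force: [1.2, 2.0, 1.3]
t 28.6 tcp [0.4481 0.0081 0.0384] yaw -0.11 r 0.1042 Ftool [ 0.99 -2.13 -1.29]
q 0.2 go [-0.0019 -0.0002  0.0014] turn -0.065 world [0.4462 0.0085]
q 0.3 go [-0.0023  0.0104  0.0014] turn -0.165 world [ 0.4447 -0.002 ]
q 0.4 go [-0.0015  0.021   0.0014] turn -0.265 world [ 0.4443 -0.0126]
q 0.5 go [0.0002 0.0315 0.0014] turn -0.365 world [ 0.4449 -0.0232]
```

The lever turns at about 2 N. I'll sweep on, following the arc.

In the tool's units: 0.0315 m / 0.4 = 0.0788, 0.0262 m / 0.4 = 0.0655, -0.365 rad / 4 = -0.0913.

```bash
echo '[[[-0.005,0.0125,0],-0.0275,0],[[-0.0058,0.026,0],-0.0413,0],[[-0.005,0.0388,0],-0.0538,0],[[-0.0038,0.0525,0],-0.0663,0],[[-0.0018,0.0655,0],-0.0788,0],[[0.0005,0.0788,0],-0.0913,0]]' | python3 nudge.py|grep ^force; python3 -c "
from h import *
felt()
for q in (.6,.7,.8,.9): cam(q,.0155,.037)"
```

```text
force: [0.3, 2.3, 1.1]
t 29.2 tcp [ 0.4443 -0.0231  0.0381] yaw 0.257 r 0.1067 Ftool [ 0.82 -2.14 -1.13]
q 0.6 go [-0.0005  0.0108  0.0011] turn -0.098 world [ 0.4466 -0.0337]
q 0.7 go [-0.0005  0.0215  0.0011] turn -0.198 world [ 0.4493 -0.044 ]
q 0.8 go [0.0006 0.032  0.001 ] turn -0.298 world [ 0.453  -0.0539]
q 0.9 go [0.0027 0.0424 0.001 ] turn -0.398 world [ 0.4577 -0.0634]
```

In the tool's units: 0.032 m / 0.4 = 0.08, 0.027 m / 0.4 = 0.0675, -0.3 rad / 4 = -0.075.

```bash
echo '[[[-0.0013,0.0125,0],-0.0125,0],[[-0.0013,0.027,0],-0.025,0],[[-0.0013,0.04,0],-0.0375,0],[[-0.0013,0.0538,0],-0.05,0],[[0,0.0675,0],-0.0625,0],[[0.0015,0.08,0],-0.075,0]]' | python3 nudge.py|grep ^force; python3 -c "
from h import *
felt()
for q in (.85,.9,.95,1.0): cam(q,.0155,.037)"
```

```text
force: [-2.1, 1.9, 1.8]
t 29.8 tcp [ 0.4523 -0.0539  0.0378] yaw 0.557 r 0.1068 Ftool [-0.74 -2.74 -1.84]
q 0.85 go [-0.      0.0056  0.0008] turn -0.048 world [ 0.4552 -0.0587]
q 0.9 go [-0.0004  0.0109  0.0008] turn -0.098 world [ 0.4577 -0.0634]
q 0.95 go [-0.0005  0.0162  0.0007] turn -0.148 world [ 0.4604 -0.068 ]
q 1.0 go [-0.0004  0.0215  0.0007] turn -0.198 world [ 0.4633 -0.0724]
```

In the tool's units: 0.0162 m / 0.4 = 0.0405, 0.014 m / 0.4 = 0.035, -0.15 rad / 4 = -0.0375.

```bash
echo '[[[0,0.014,0],-0.0125,0],[[-0.001,0.0273,0],-0.025,0],[[-0.0013,0.035,0],-0.0313,0],[[-0.0013,0.0405,0],-0.0375,0]]' | python3 nudge.py|grep ^force; python3 -c "
from h import *
felt()"; for i in 1 2; do echo '[[[0,0.0025,0],-0.0025,0],[[0,0.005,0],-0.005,0]]' | python3 nudge.py>/dev/null;  python3 -c "
from h import *
felt()"; done
```

```text
force: [-2.8, 0.2, -0.1]
t 30.2 tcp [ 0.4604 -0.0679  0.0376] yaw 0.706 r 0.1061 Ftool [-1.97 -1.98  0.13]
t 30.4 tcp [ 0.4623 -0.0693  0.0379] yaw 0.725 r 0.1053 Ftool [-0.66 -2.45 -0.29]
t 30.6 tcp [ 0.464  -0.0708  0.0382] yaw 0.746 r 0.1046 Ftool [-1.73 -2.05  1.11]
```

In the tool's units: 0.0025 m / 0.4 = 0.0063, -0.0015 m / 0.4 = -0.0038, -0.025 rad / 4 = -0.0063.

```bash
echo '[[[-0.002,0.0025,0],-0.0025,0],[[-0.0038,0.0063,0],-0.0063,0]]' | python3 nudge.py>/dev/null;  python3 -c "
from h import *
felt()"; for i in 1 2 3; do echo '[[[-0.0005,0.0025,0],-0.0025,0],[[-0.0008,0.005,0],-0.005,0]]' | python3 nudge.py>/dev/null;  python3 -c "
from h import *
felt()"; done;  python3 -c "
from h import *
for q in (1,1.05,1.1,1.15): cam(q,.0155,.037)"
```

```text
t 30.8 tcp [ 0.4652 -0.0736  0.0385] yaw 0.771 r 0.1053 Ftool [ 1.89 -2.11  0.68]
t 31.0 tcp [ 0.4663 -0.0754  0.0385] yaw 0.791 r 0.1055 Ftool [ 2.12 -1.42 -0.38]
t 31.2 tcp [ 0.4674 -0.0771  0.0385] yaw 0.811 r 0.1056 Ftool [ 1.94 -1.68 -0.46]
t 31.4 tcp [ 0.4686 -0.0787  0.0384] yaw 0.831 r 0.1058 Ftool [ 0.45 -1.75 -0.76]
q 1 go [ 0.0011 -0.0081  0.0014] turn 0.076 world [ 0.4633 -0.0724]
q 1.05 go [ 0.0001 -0.0029  0.0014] turn 0.026 world [ 0.4665 -0.0767]
q 1.1 go [-0.0007  0.0024  0.0014] turn -0.024 world [ 0.4698 -0.0808]
q 1.15 go [-0.0012  0.0076  0.0014] turn -0.074 world [ 0.4734 -0.0847]
```

In the tool's units: 0.002 m / 0.4 = 0.005, 0.001 m / 0.4 = 0.0025, -0.02 rad / 4 = -0.005.

```bash
for i in 1 2 3 4; do echo '[[[-0.0003,0.0025,0],-0.0025,0],[[-0.0008,0.005,0],-0.005,0]]' | python3 nudge.py>/dev/null;  python3 -c "
from h import *
felt()"; done
```

```text
t 31.6 tcp [ 0.4698 -0.0803  0.0384] yaw 0.851 r 0.1058 Ftool [ 1.7  -2.43 -0.79]
t 31.8 tcp [ 0.4711 -0.0818  0.0384] yaw 0.871 r 0.1059 Ftool [ 0.72 -1.08 -1.68]
t 32.0 tcp [ 0.4722 -0.0833  0.0383] yaw 0.891 r 0.106 Ftool [ 1.03 -3.22 -2.67]
t 32.2 tcp [ 0.4735 -0.0847  0.0383] yaw 0.911 r 0.106 Ftool [ 0.91 -3.52 -3.03]
```

Now the bite begins, at about q = 1.15. I'll go on in small steps.

In the tool's units: 0.001 m / 0.4 = 0.0025, 0.0005 m / 0.4 = 0.0013, -0.01 rad / 4 = -0.0025.

```bash
for i in 1 2; do echo '[[[-0.0003,0.0013,0],-0.0013,0],[[-0.0005,0.0025,0],-0.0025,0]]' | python3 nudge.py>/dev/null;  python3 -c "
from h import *
felt()"; done
```

```text
t 32.4 tcp [ 0.474  -0.0853  0.0382] yaw 0.921 r 0.1061 Ftool [ 0.91 -5.34 -4.09]
t 32.6 tcp [ 0.4745 -0.0859  0.0382] yaw 0.931 r 0.1062 Ftool [-0.36 -6.15 -4.51]
```

In the tool's units: 0.001 m / 0.4 = 0.0025, 0.0005 m / 0.4 = 0.0013, -0.01 rad / 4 = -0.0025.

```bash
for i in 1; do echo '[[[-0.0003,0.0013,0],-0.0013,0],[[-0.0005,0.0025,0],-0.0025,0]]' | python3 nudge.py>/dev/null;  python3 -c "
from h import *
felt()"; done
```

```text
t 32.8 tcp [ 0.4749 -0.0864  0.0381] yaw 0.941 r 0.1063 Ftool [ 0.39 -8.72 -5.62]
```

The grip is firm at about 8 N. I'll let go and look.

In the tool's units: -0.15 m / 0.4 = -0.375, -0.11 m / 0.4 = -0.275, 0.3 rad / 4 = 0.075.

```bash
echo '[[[0,-0.005,0],0,0],[[0,-0.015,0],0,0],[[0,-0.05,0],0,0],[[0,-0.075,-0.075],0,0],[[0,-0.075,-0.175],0,0],[[-0.025,-0.075,-0.275],0.0375,0],[[-0.05,-0.075,-0.375],0.075,0]]' | python3 nudge.py|grep -E "ee_pos|^force"; echo '[[[0,0,0],0.0375,0],[[0,0,0],0.075,0],[[0,0,0],0.1125,0],[[0,0,0],0.1325,0],[[0,0,0],0.1325,0]]' | python3 nudge.py|grep -E "ee_pos|^force"
python3 - <<'E'
from meas import *
felt(); wrist("w8")
E
```

```text
ee_pos: [0.4395, -0.0857, 0.1899]
force: [1.3, -1.4, -0.6]
ee_pos: [0.4398, -0.0858, 0.1884]
force: [0.3, -0.1, -0.5]
t 34.0 tcp [ 0.4398 -0.0858  0.1884] yaw 0.109 r 0.1331 Ftool [0.3  0.16 0.54]
```

View pics/w8.png

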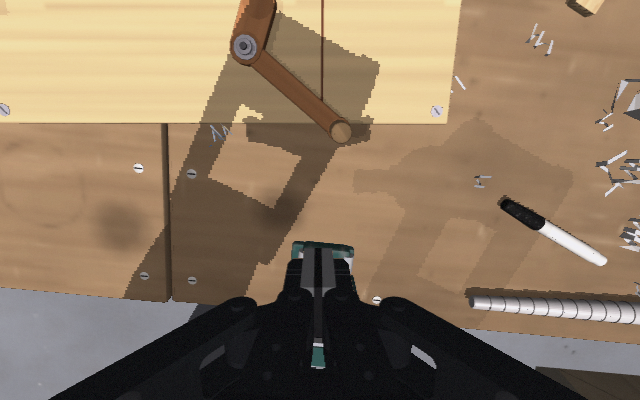

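The picture shows the lever swung to its gripping position (knob at 341,131) with the robot clear of it. The bar is out of frame, so I'll check its seat numerically from a w1-like pose.

In the tool's units: -0.094 m / 0.4 = -0.235, -0.04 m / 0.4 = -0.1.

```bash
echo '[[[0.05,-0.1,-0.05],0,0],[[0.1125,-0.2,-0.1075],0,0],[[0.13,-0.235,-0.1075],0,0],[[0.13,-0.235,-0.1075],0,0],[[0.13,-0.235,-0.1075],0,0]]' | python3 nudge.py|grep -E "ee_pos|^force"
python3 - <<'E'
from meas import *
c=wrist("w9"); hsv=cv2.cvtColor(c["frame"],cv2.COLOR_RGB2HSV)
m=barmask(c,45,110,100,560);u,l,a,b=edges(m);print(m.sum(),u,l,a,b)
for x in(a,250,400,b): print(x,"near",w2f(plane(c,(x,np.polyval(l,x)),.022)).round(4),"far",w2f(plane(c,(x,np.polyval(u,x)),.022)).round(4))
for r in (64,68,72): print(r,[tuple(int(v) for v in hsv[r,x]) for x in range(100,150,2)])
for x in(160,300,440):print(x,[tuple(int(v) for v in hsv[r,x]) for r in range(50,92,2)])
E
```

```text
ee_pos: [0.4807, 0.0136, 0.2308]
force: [0.7, -0.2, 0.5]
5392 [-8.11040857e-17  4.45000000e+01] [6.52768444e-03 5.72455578e+01] 133.5 498.5
133.5 near [-0.021   0.0022] far [-0.0087  0.0002]
250 near [-0.0207 -0.1127] far [-0.0078 -0.1134]
400 near [-0.0204 -0.261 ] far [-0.0066 -0.2599]
498.5 near [-0.0202 -0.3586] far [-0.0058 -0.3561]
64 [(129, 8, 229), (130, 7, 229), (129, 8, 228), (125, 7, 229), (140, 12, 185), (137, 13, 175), (143, 11, 179), (143, 13, 180), (130, 7, 223), (130, 7, 228), (126, 6, 228), (125, 7, 229), (129, 8, 229), (133, 16, 188), (120, 14, 71), (140, 12, 65), (138, 20, 63), (128, 16, 65), (128, 15, 68), (128, 16, 63), (17, 91, 190), (17, 90, 206), (17, 92, 207), (17, 92, 207), (17, 91, 207)]
68 [(130, 7, 229), (125, 7, 229), (130, 7, 228), (125, 7, 229), (143, 11, 190), (146, 12, 175), (143, 11, 178), (143, 11, 183), (145, 13, 122), (125, 7, 229), (130, 7, 229), (130, 7, 229), (125, 7, 229), (127, 15, 219), (120, 13, 81), (113, 16, 65), (132, 19, 68), (130, 22, 71), (120, 15, 68), (130, 12, 65), (17, 69, 126), (17, 96, 212), (17, 95, 214), (17, 95, 213), (17, 9
[... 663 characters left out ...]
21), (20, 85, 221), (20, 86, 222), (20, 86, 222)]
300 [(19, 146, 124), (19, 144, 122), (18, 151, 123), (18, 151, 123), (19, 147, 104), (17, 96, 109), (17, 95, 131), (17, 92, 130), (18, 97, 129), (17, 90, 131), (16, 90, 131), (17, 90, 124), (18, 93, 121), (17, 94, 125), (17, 94, 127), (18, 90, 130), (17, 93, 129), (17, 92, 130), (16, 96, 128), (18, 95, 129), (17, 88, 131)]
440 [(19, 148, 212), (19, 146, 212), (18, 145, 214), (18, 147, 217), (19, 146, 215), (17, 121, 105), (21, 81, 223), (21, 82, 223), (22, 80, 222), (19, 87, 223), (16, 90, 217), (17, 92, 217), (17, 93, 220), (18, 93, 220), (19, 91, 222), (18, 90, 222), (19, 90, 222), (18, 91, 222), (18, 91, 221), (17, 92, 219), (17, 93, 219)]
```

```bash
python3 -c "
from h import *
print(close_job())"
```

```text
the job is handed in; nothing more can be done
None
```

I handed the job in at about 35 s: by feel the bar is seated tight against fence and stop with the cam gripped at about 8 N at the knob, the last camera check agrees to about 2 mm, and no verdict came back.

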